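# Stir the vegetable pot, stand the spoon back and put the lid on

## Robot

A 6-joint arm with a two-finger parallel gripper is mounted at the origin on a cart in front of the work surface, level with it; the furniture and walls round the work are solid. World frame = base frame: x ahead of the robot, y to its left, z up, the work surface at z = 0. Lengths are in mm, angles in rad, forces in N, time in s.
With the tool pointing down it reaches from about 300 to 850 mm from the base axis. Payload 4.2 kg.
Tool frame: the origin (TCP) lies midway between the tips of the shut fingers; the grasp point (between the pads) lies 19 mm behind it; z points along the fingers, y is the line along which they close (so a half turn about z gives the same grasp; the last joint's range is limited). The gripper opens to 91 mm and grips with 3 to 60 N. Pads are 32 mm wide; open, the fingers measure 118 mm over their backs; the gripper's body (76 mm by 178 mm) begins 60 mm behind the grasp point.
Start: joints at [1.161, 0.32, 1.565, -0, 1.257, -0.02], TCP at [218.506, 531.884, 193.076] pointing down, gripper open.
Joint ranges: [-3.11, 3.11], [-0.84, 2.01], [0.21, 2.61], [-1.34, 4.49], [0.05, 2.63], [-2.56, 2.56]. Speed limits (rad/s): [2.57, 2.57, 3.14, 3.14, 3.14, 3.14].

## Interface

Orientations are given as [roll, pitch, yaw] about the fixed x, y, z axes, in that order (R = Rz(yaw) Ry(pitch) Rx(roll)).
In Python, from rig import manip, hand, kin, read_camera, camera_model, hand_in, telemetry gives the robot as it stands. Calls block until the motion is done:
- manip.move_ptp(position, orientation): joint-space move of the TCP to a pose.
- manip.line_to(position, ori=None, rate=150): straight line of the TCP; ori=None keeps the orientation; rate is the mean speed in mm/s.
- manip.set_joints(angles): joint-space move.
- hand.move_gripper(opening, force=None): finger opening in mm; force is the grip in N (None keeps the last); returns when the fingers have stopped.
- manip.hold(seconds).
- kin.ik(position, orientation): joint angles nearest the present ones, or None.
- read_camera(name): name is "side" or "top"; returns the picture (420x560x3 uint8, blue, green, red); there is no depth.
- camera_model(name): a dict with "mtx" (3x3 intrinsics, pixels), "origin" and "rotation" of the camera in the world. Camera axes: x right, y down, z forward; pixel columns grow to the right and rows downward; lengths in mm; the calibration is good to about 2 mm. A picture is of the moment at which its call begins. camera_model takes no time and is no camera call.
A pose or a line that the arm cannot do raises manip.MotionError and nothing moves.
- hand_in(): hands the job in; it is judged then, once.
Readings, each from a call of its own:
- telemetry.read_time_s(): time.
- telemetry.read_qpos(): joint angles.
- telemetry.read_dq(): joint speeds.
- telemetry.read_effort(): joint torques, N m.
- telemetry.read_ee_pos(): TCP position.
- telemetry.read_ee_rot(): TCP orientation.
- telemetry.read_ft_force(): force on the tool from outside, world axes, zero at the start.
- telemetry.read_torque(): the same for the moment, N m.
- telemetry.read_opening(): finger opening in mm.
- telemetry.read_grip_force(): force on a finger pad.
Only numpy, scipy, OpenCV 4.12 (cv2) and the standard library are available. Lean on these libraries where they do the work, as an engineer would, in place of code of your own. Each camera call takes 0.05 s, during which the arm holds its last target. There are 200 camera calls.

## Task

The casserole has been loaded with new potatoes at one of its two loop handles and sprouts at the other. Stir them thoroughly with the wooden spoon that stands in the white mug, until there are both potatoes and sprouts in each handle's half of the pot; then stand the spoon back in the mug, bowl down, and put the lid squarely on the pot, set down and not dropped. Nothing may leave the pot and the gripper must not touch the vegetables; keep the pot and the mug about where they are and leave the salt shaker, the honey jar and the other things alone.

Things in the scene. Friction and masses are not known exactly. Their poses are not given: they have to be found in the camera images.
- pot: dark red enamelled casserole, cream inside, loose, 1.5 kg. Origin: middle of its underside; z up; its two loop handles lie along its own x axis, at +x and -x, and reach 112 mm from the middle, 52 mm wide, 74 mm up. 176 mm over the rim, which is 92 mm above the underside. The potatoes start in the half x > 0, the sprouts in the half x < 0 of this frame.
- pot_rim (a point): middle of the pot's mouth, at rim height (92 mm up), axes as the pot. Clear width inside: 164 mm at the rim, 155 mm at 50 mm, 130 mm at 18 mm above the underside; then a flat floor some 105 mm across, 6 mm above the underside. Pieces ride up the curved wall and fall back.
- lid: the pot's dark red lid, loose, 0.40 kg, lying right way up on the worktop. Origin: middle of the underside of its lip; z up. Lip 148 mm in diameter and 7 mm deep; above it the flange, 178 mm, that rests on the pot's rim; steel knob on top, 36 mm in diameter from 38 to 52 mm above the origin, on a 19 mm stem; the lid's shell is up to 19 mm high.
- lid_knob (a point): middle of the knob's gripping band, 46 mm above the lid's origin. When the lid sits on the pot, its origin lies 85 mm above the pot's origin, lip inside the rim with about 6 mm of play all round.
- mug: tall white mug, loose, 0.33 kg, the spoon's stand. Origin on its underside; its axis passes through the own-frame point (0, +18 mm); handle toward own -y, reaching 59 mm from the origin; z up. 114 mm high, 82 mm outside at the rim and about 70 mm inside it, tapering to about 46 mm inside at the floor; floor 6 mm thick.
- mug_floor (a point): middle of the mug's inner floor, 6 mm up, on its axis. The mug and the honey jar stand side by side in front of the sink, either one to the left.
- spoon: wooden spoon, 200 mm long, 65 g, loose, leaning in the mug (about 25 degrees from upright, toward own +x). Origin: the tip of its bowl; own z runs up the straight handle. Bowl 30 mm wide (along own y), 13 mm thick (own x), 58 mm long; handle 14 mm (own y) by 12 mm (own x) with flat faces, from 65 to 200 mm. Own y lies about level at the start.
- potato_0: new potato, tan, egg-shaped, 32 x 27 mm, 15 g, loose in the pot, damp and slippery; origin in its middle, rolls freely
- potato_1: new potato, tan, egg-shaped, 32 x 27 mm, 15 g, loose in the pot, damp and slippery; origin in its middle, rolls freely
- potato_2: new potato, tan, egg-shaped, 32 x 27 mm, 15 g, loose in the pot, damp and slippery; origin in its middle, rolls freely
- potato_3: new potato, tan, egg-shaped, 32 x 27 mm, 15 g, loose in the pot, damp and slippery; origin in its middle, rolls freely
- sprout_0: Brussels sprout, green ball, 27 mm, 12 g, loose in the pot, damp and slippery; origin in its middle, rolls freely
- sprout_1: Brussels sprout, green ball, 27 mm, 12 g, loose in the pot, damp and slippery; origin in its middle, rolls freely
- sprout_2: Brussels sprout, green ball, 27 mm, 12 g, loose in the pot, damp and slippery; origin in its middle, rolls freely
- sprout_3: Brussels sprout, green ball, 27 mm, 12 g, loose in the pot, damp and slippery; origin in its middle, rolls freely
- salt: salt shaker, clear with a grey top, 44 mm dia, 90 mm high; bystander that stands fast in front between pot and lid; origin on its underside
- honey: glass honey jar with a yellow lid, 64 mm dia, 87 mm high; bystander that stands fast beside the mug; origin on its underside
- oil: tall oil bottle, square, 61 wide, 268 high mm; bystander that stands fast behind or beside the work; origin on its underside
- mill: brown wooden pepper mill, 58 dia, 170 high mm; bystander that stands fast behind or beside the work; origin on its underside
- stock_box: white cardboard box, 44 x 84, 129 high mm; bystander that stands fast behind or beside the work; origin on its underside
- tin: food tin, 76 dia, 110 high mm; bystander that stands fast behind or beside the work; origin on its underside
- tub: cream-coloured lidded plastic tub, 96 x 137, 53 high mm; bystander that stands fast behind or beside the work; origin on its underside
- spice: spice jar with a dark lid, 41 dia, 105 high mm; bystander that stands fast behind or beside the work; origin on its underside
- fish_tin: flat round tin, 87 dia, 40 high mm; bystander that stands fast behind or beside the work; origin on its underside
Not all that is in view belongs to the job. What is shaped like the mug but green is not meant.

How it is judged (in metres and radians):
On the way, in this order (a step that is already met when the one before it is completed fails the run):
1. the spoon's bowl is down among the vegetables in the pot (horizontal distance between spoon and pot below 0.07 m and z of spoon in the frame of pot below 0.045 m), for 0.1 s.
2. stirred: with the spoon in the pot, each handle's half holds at least one potato and one sprout, and three of the four potatoes and three of the four sprouts lie more than 12 mm from where they began (all of step 1 and x of any of potato_0, potato_1, potato_2, potato_3 in the frame of pot above 0.003 m and x of any of potato_0, potato_1, potato_2, potato_3 in the frame of pot below -0.003 m and x of any of sprout_0, sprout_1, sprout_2, sprout_3 in the frame of pot above 0.003 m and x of any of sprout_0, sprout_1, sprout_2, sprout_3 in the frame of pot below -0.003 m and (distance of each of potato_1, potato_2, potato_3 from where it was at the start of the episode above 0.012 m or distance of each of potato_0, potato_2, potato_3 from where it was at the start of the episode above 0.012 m or distance of each of potato_0, potato_1, potato_3 from where it was at the start of the episode above 0.012 m or distance of each of potato_0, potato_1, potato_2 from where it was at the start of the episode above 0.012 m) and (distance of each of sprout_1, sprout_2, sprout_3 from where it was at the start of the episode above 0.012 m or distance of each of sprout_0, sprout_2, sprout_3 from where it was at the start of the episode above 0.012 m or distance of each of sprout_0, sprout_1, sprout_3 from where it was at the start of the episode above 0.012 m or distance of each of sprout_0, sprout_1, sprout_2 from where it was at the start of the episode above 0.012 m)), for 0.05 s.
3. the spoon stands in the mug again, bowl down, let go (horizontal distance between spoon and mug_floor below 0.04 m and z of spoon in the frame of mug below 0.03 m and angle between spoon's own z axis and vertical below 0.75 rad and angle between mug's own z axis and vertical below 0.1 rad and contact force between the fingers and spoon below 0.1 N and linear speed of spoon below 0.03 m/s), for 0.3 s.
At the end, for the whole second after the job is handed in: All vegetables in the pot, a potato and a sprout at least 3 mm into each handle's half; lid on it, lip in the rim (centres within 11 mm, 80 to 88.5 mm above the pot's origin, within 0.05 rad), at rest; spoon standing let go in the upright mug, tip under 30 mm above its underside (all of step 3 and x of any of potato_0, potato_1, potato_2, potato_3 in the frame of pot above 0.003 m and x of any of potato_0, potato_1, potato_2, potato_3 in the frame of pot below -0.003 m and x of any of sprout_0, sprout_1, sprout_2, sprout_3 in the frame of pot above 0.003 m and x of any of sprout_0, sprout_1, sprout_2, sprout_3 in the frame of pot below -0.003 m and horizontal distance between lid and pot_rim below 0.011 m and z of lid in the frame of pot between 0.08 and 0.0885 m and angle between the z axis of lid and the z axis of pot, either way round below 0.05 rad and contact force between the fingers and lid below 0.1 N and linear speed of lid below 0.02 m/s and angle between pot's own z axis and vertical below 0.05 rad and horizontal distance between each of potato_0, potato_1, potato_2, potato_3, sprout_0, sprout_1, sprout_2, sprout_3 and pot below 0.076 m); the robot touches nothing.
It fails at once if a vegetable leaves the pot (horizontal distance between any of potato_0, potato_1, potato_2, potato_3, sprout_0, sprout_1, sprout_2, sprout_3 and pot above 0.09 m or z of any of potato_0, potato_1, potato_2, potato_3, sprout_0, sprout_1, sprout_2, sprout_3 in the frame of pot above 0.1 m).
It fails at once if the gripper touches a vegetable (contact force between the fingers and potato_0 above 0.5 N or contact force between the fingers and potato_1 above 0.5 N or contact force between the fingers and potato_2 above 0.5 N or contact force between the fingers and potato_3 above 0.5 N or contact force between the fingers and sprout_0 above 0.5 N or contact force between the fingers and sprout_1 above 0.5 N or contact force between the fingers and sprout_2 above 0.5 N or contact force between the fingers and sprout_3 above 0.5 N).
It fails at once if the pot or the mug is pushed more than 5 cm away, or tipped (pot 0.25, mug 0.5 rad) (distance of any of pot, mug from where it was at the start of the episode above 0.05 m or angle between pot's own z axis and vertical above 0.25 rad or angle between mug's own z axis and vertical above 0.5 rad).
It fails at once if the salt shaker, the honey jar or another bystander is struck or pushed with more than 5 N (contact force between anything else and salt above 5 N or contact force between anything else and honey above 5 N or contact force between anything else and oil above 5 N or contact force between anything else and mill above 5 N or contact force between anything else and stock_box above 5 N or contact force between anything else and tin above 5 N or contact force between anything else and tub above 5 N or contact force between anything else and spice above 5 N or contact force between anything else and fish_tin above 5 N).
It fails at once if the lid is dropped: it falls free faster than 0.6 m/s (some 2 cm of fall) (linear speed of lid above 0.6 m/s and contact force between the fingers and lid below 0.1 N).
It also fails if it takes over 72 s, if anything falls off the work surface, if the arm or the gripper's body presses on something with over 40 N, if the wrist force passes 120 N, or if a joint passes its speed limit or range.

## Working session

There is one attempt and no reset: what is moved stays moved. The work goes in short steps, each a Python script; the robot and the scene stay as the last script left them, time stands still between calls to the robot, and variables do not carry over. Pictures are saved under pics/ and viewed, at most 10 in all, crops included, and the job is handed in when it is done.

```bash
ls; mkdir -p pics; python3 - <<'E'
from rig import *
import cv2,numpy as np
for n in ("side","top"):
    im=read_camera(n); cv2.imwrite(f"pics/{n}0.png",im)
    m=camera_model(n); print(n,m)
E
```

```text
pics
side {'mtx': array([[452.99680072,   0.        , 276.66876677],
       [  0.        , 452.99680072, 208.05670963],
       [  0.        ,   0.        ,   1.        ]]), 'origin': array([-569.48398586, -467.78735623, 1298.19607388]), 'rotation': array([-2.31385043,  0.01838039, -1.10924846])}
top {'mtx': array([[468.44094124,   0.        , 286.56911971],
       [  0.        , 468.44094124, 206.01111915],
       [  0.        ,   0.        ,   1.        ]]), 'origin': array([  14.89440849,  131.80312159, 1536.89241088]), 'rotation': array([-2.76234042e+00,  7.11671608e-04, -1.56639530e+00])}
```

View pics/top0.png

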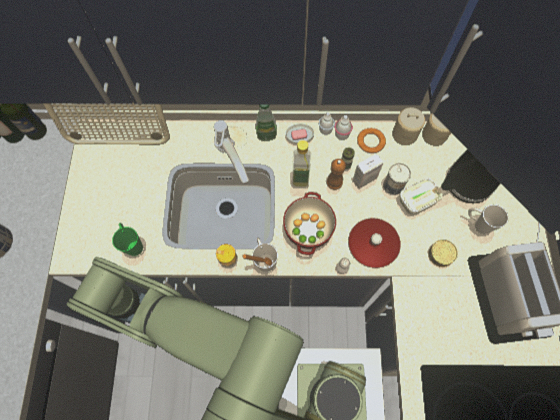

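View pics/side0.png

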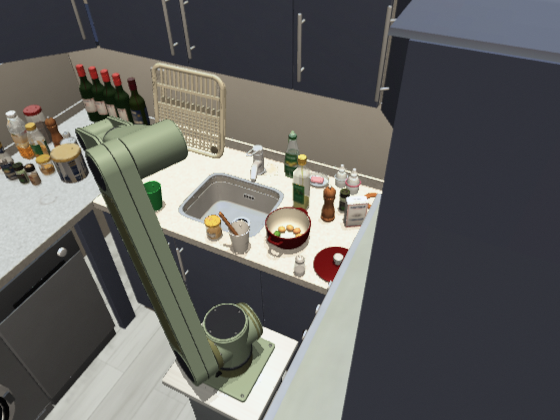

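The top view shows the pot at (310,221) and the lid at (375,243) with its knob at (376,239). The salt is at (343,265) and the honey at (227,255). Mug candidates are the white mug with the spoon at (263,257), the green mug at (128,240) and a grey-white mug at (490,220). The one at (263,257) fits: it is white, holds the spoon, and stands beside the honey in front of the sink. I'll confirm with an enlarged crop.

```bash
cat > h.py <<'E'
from rig import *
import cv2,numpy as np
from scipy.spatial.transform import Rotation as Ro
def cam(n):
    m=camera_model(n); return m["mtx"],m["origin"],Ro.from_euler('xyz',m["rotation"]).as_matrix()
def ray(n,u,v,z):
    K,o,R=cam(n); d=R@np.linalg.solve(K,[u,v,1.]); return o+d*(z-o[2])/d[2]
def proj(n,p):
    K,o,R=cam(n); q=K@(R.T@(np.asarray(p,float)-o)); return q[:2]/q[2]
def crop(n,u0,v0,w,h,s,im=None):
    im=read_camera(n) if im is None else im
    return cv2.resize(im[v0:v0+h,u0:u0+w],None,fx=s,fy=s,interpolation=cv2.INTER_CUBIC)
E
python3 - <<'E'
from h import *
a=crop("top",0,0,1,1,1)
t=cv2.imread("pics/top0.png");s=cv2.imread("pics/side0.png")
A=crop("top",205,185,200,98,4,t); B=crop("side",190,190,180,65*1+0,4,s)
cv2.imwrite("pics/c1.png",A)
B=crop("side",195,180,165,110,4.8,s); cv2.imwrite("pics/c2.png",B)
for n,u,v,z in (("top",338,398,0),("top",310,221,92),("top",376,239,50),("top",263,257,114),("top",227,254,87),("top",343,265,90)): print(n,u,v,ray(n,u,v,z).round())
E
```

```text
top 338 398 [  1. -23.   0.]
top 310 221 [538.  58.  92.]
top 376 239 [ 491. -162.   50.]
top 263 257 [410. 208. 114.]
top 227 254 [427. 325.  87.]
top 343 265 [391. -44.  90.]
```

View pics/c1.png

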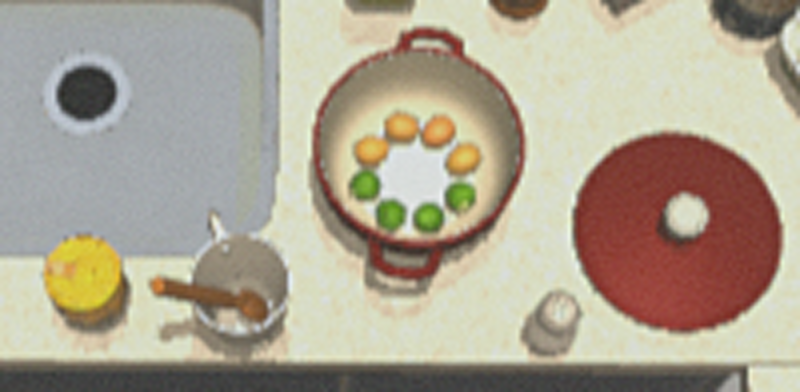

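View pics/c2.png

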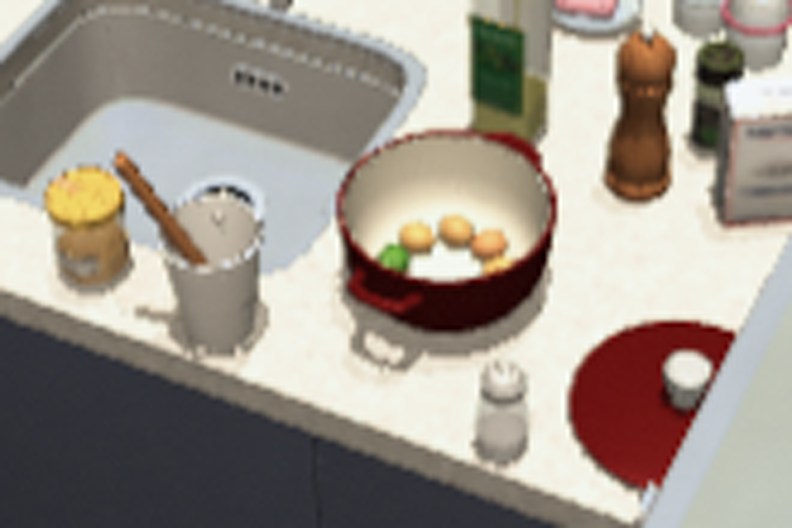

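```bash
cat >> h.py <<'E'
def tri(ut,us):
    A=[];b=[]
    for n,uv in (("top",ut),("side",us)):
        K,o,R=cam(n); d=R@np.linalg.solve(K,[*uv,1.]); d/=np.linalg.norm(d); P=np.eye(3)-np.outer(d,d); A.append(P);b.append(P@o)
    A=np.vstack(A);b=np.hstack(b); x=np.linalg.lstsq(A,b,rcond=None)[0]; return x,np.linalg.norm(A@x-b)
T=lambda u,v:(205+u/4-.375,185+v/4-.375)
S=lambda u,v:(195+u/4.8-.4,180+v/4.8-.4)
E
python3 - <<'E'
from h import *
np.set_printoptions(suppress=True,precision=1)
print("spoon top",tri(T(157,286),S(122,160)))
print("mug rim",ray("top",*T(240.5,284),114),"side",ray("side",*S(213,228),114))
for c in [(192,284),(289,284),(240,233),(240,335)]: print(ray("top",*T(*c),114))
print("mug handle", ray("top",*T(214,215),100))
print("pot rim",ray("top",*T(418.5,146),92),"side",ray("side",*S(446,206),92))
for c in [(313,146),(524,146),(418,47),(418,245)]: print(ray("top",*T(*c),92))
print("handles",ray("top",*T(432,31),72),ray("top",*T(404,275),72))
print("lid knob",tri(T(687,215),S(690,365)),"flange",ray("top",*T(677,231),10))
print("honey",tri(T(85,272),S(86,195)),"salt",tri(T(561,307),S(503,373)))
for c in [(371,150),(402,127),(437,130),(463,158),(365,184),(391,214),(428,216),(460,196)]: print(ray("top",*T(*c),20)[:2])
E
```

```text
spoon top (array([391.6, 260.8, 189.4]), np.float64(0.9110753488631501))
mug rim [414.1 203.  114. ] side [422.1 205.7 114. ]
[414.  241.1 114. ]
[414.3 165.  114. ]
[455.9 204.3 114. ]
[373.2 202.5 114. ]
mug handle [475.2 226.3 100. ]
pot rim [537.7  60.8  92. ] side [541.3  63.4  92. ]
[537.4 147.2  92. ]
[538.1 -25.7  92. ]
[625.8  60.   92. ]
[453.2  62.3  92. ]
handles [649.1  46.9  72. ] [434.  73.  72.]
lid knob (array([ 489.3, -162. ,   64.9]), np.float64(2.4214990547004875)) flange [ 491.4 -162.1   10. ]
honey (array([429.5, 328.7,  92. ]), np.float64(0.3524415609749143)) salt (array([402. , -49.8,  91.9]), np.float64(1.0118039617761292))
[559.9  98.1]
[581.2  71.3]
[578.5  41.1]
[553.   19.2]
[529.1 103.4]
[502.4  81.4]
[500.7  50. ]
[518.7  22.5]
```

The close crops agree with the given sizes: spoon top at z=189, mug axis at about (415,203), pot at (538,61), lid at (491,-162). The crop confirms it is the white mug with the spoon, and the potatoes are on the far side (pot +x is about world +x). Next is the spoon grasp, in line with its lean.

```bash
cat >> h.py <<'E'
s=np.array([-.144,.397,.906]); s/=np.linalg.norm(s); TOP=np.array([391.6,260.8,189.]); tip=TOP-200*s
def ori(z,y):
    z=np.array(z,float);z/=np.linalg.norm(z);y=np.array(y,float);y-=z*(y@z);y/=np.linalg.norm(y)
    return Ro.from_matrix(np.column_stack([np.cross(y,z),y,z])).as_euler('xyz')
G=158-19  # distance tip->TCP along spoon
E
python3 - <<'E'
from h import *
np.set_printoptions(suppress=True,precision=3)
for sg in (1,-1):
    o=ori(-s,[sg*.94,sg*.34,0]); print(o,kin.ik(tip+(G+80)*s,o),kin.ik(tip+G*s,o),kin.ik(tip+(G+130)*s,o))
    for yaw in np.linspace(-np.pi,np.pi,9)[:-1]: print(yaw,kin.ik([538,61,155],[np.pi,0,yaw]))
E
```

```text
[3.141 0.436 1.918] [ 0.86   0.265  1.697 -0.382  1.417  0.618] [ 0.803  0.306  1.84  -0.415  1.227  0.643] [ 0.894  0.253  1.596 -0.37   1.533  0.606]
-3.141592653589793 [ 0.092  0.295  1.701  0.     1.145 -1.479]
-2.356194490192345 [ 0.092  0.295  1.701  0.     1.145 -2.265]
-1.5707963267948966 None
-0.7853981633974483 [ 0.092  0.295  1.701 -0.     1.145  2.448]
0.0 [ 0.092  0.295  1.701 -0.     1.145  1.662]
0.7853981633974483 [ 0.092  0.295  1.701 -0.     1.145  0.877]
1.5707963267948966 [ 0.092  0.295  1.701 -0.     1.145  0.092]
2.356194490192345 [ 0.092  0.295  1.701  0.     1.145 -0.694]
[-3.141 -0.436 -1.224] [ 0.86   0.265  1.697 -0.382  1.417 -2.524] [ 0.803  0.306  1.84  -0.415  1.227 -2.498] [ 0.894  0.253  1.596 -0.37   1.533 -2.535]
-3.141592653589793 [ 0.092  0.295  1.701  0.     1.145 -1.479]
-2.356194490192345 [ 0.092  0.295  1.701  0.     1.145 -2.265]
-1.5707963267948966 None
-0.7853981633974483 [ 0.092  0.295  1.701 -0.     1.145  2.448]
0.0 [ 0.092  0.295  1.701 -0.     1.145  1.662]
0.7853981633974483 [ 0.092  0.295  1.701 -0.     1.145  0.877]
1.5707963267948966 [ 0.092  0.295  1.701 -0.     1.145  0.092]
2.356194490192345 [ 0.092  0.295  1.701  0.     1.145 -0.694]
```

```bash
python3 - <<'E'
from h import *
o=ori(-s,[.94,.34,0])
hand.move_gripper(50,force=35)
manip.move_ptp(tip+(G+75)*s,o)
A=crop("top",215,215,100,70,4);B=crop("side",195,180,100,70,4)
cv2.imwrite("pics/pre.png",np.hstack([A,B]))
manip.line_to(tip+G*s,rate=100)
print(telemetry.read_ft_force(),telemetry.read_time_s())
hand.move_gripper(0,force=35)
print(telemetry.read_opening(),telemetry.read_grip_force(),telemetry.read_ft_force())
C=crop("top",215,215,100,70,4);D=crop("side",195,180,100,70,4)
cv2.imwrite("pics/grasp.png",np.vstack([np.hstack([A,B]),np.hstack([C,D])]))
E
```

```text
[-0.10665843  0.19257412  1.23714595] 3.075
13.776069413708829 34.98036324977875 [1.24868303 0.90509421 0.12883507]
```

View pics/grasp.png

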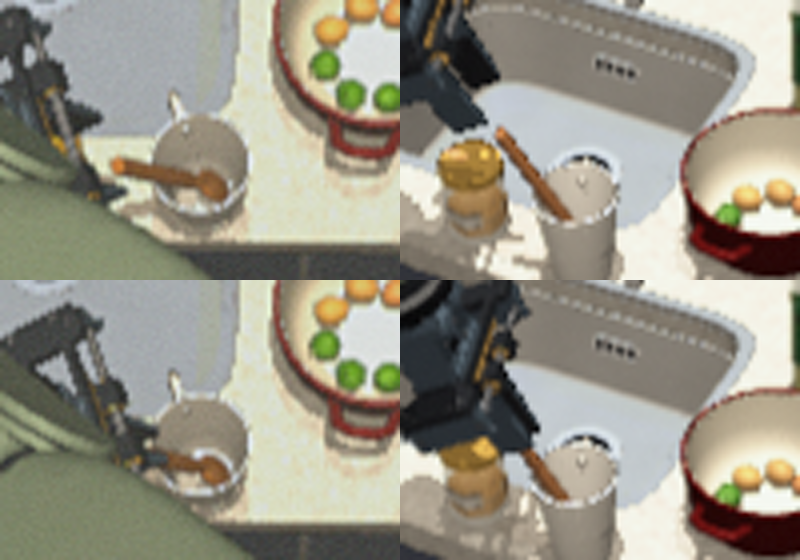

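The grasp is good: the opening is 13.8 mm, and the picture shows the fingers on the upper handle with the mug undisturbed. Pulling it out and hovering over the pot.

```bash
python3 - <<'E'
from h import *
o=ori(-s,[.94,.34,0])
manip.line_to(tip+(G+125)*s,rate=130)
p=tip+(G+125)*s+[0,0,30]
manip.line_to(p,rate=130)
print(telemetry.read_grip_force(),telemetry.read_opening())
manip.line_to([538,61,G+115],[np.pi,0,0],rate=150)
print(telemetry.read_grip_force(),telemetry.read_opening(),telemetry.read_time_s(),telemetry.read_ee_pos())
t=read_camera("top");S_=read_camera("side")
cv2.imwrite("pics/hov.png",np.hstack([crop("top",235,185,100,100,4,t),crop("side",225,150,100,100,4,S_)]))
print(proj("top",[538,61,115]),proj("side",[538,61,115]))
E
```

```text
34.9849534034729 13.892341249572517
34.98499095439911 13.74790514633658 7.4083 [537.83127604  61.48259879 254.00064003]
[309.49583253 218.62004317] [287.69942403 218.88437714]
```

View pics/hov.png

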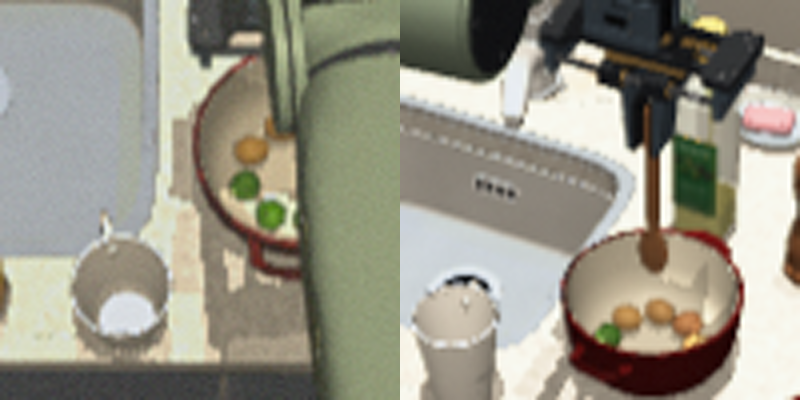

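The side view shows the spoon tip at px (288.6,217.7) against the predicted (287.7,218.9), so it hangs straight and where expected. The mug is empty and upright. Now stirring.

```bash
cat >> h.py <<'E'
C=np.array([538.,61.])
def look(name):
    t=read_camera("top");d=read_camera("side")
    cv2.imwrite(name,np.hstack([crop("top",265,185,90,90,4.4,t),crop("side",250,180,90,90,4.4,d)]))
def sp(phi,r,z=13,rate=90):
    manip.line_to([*(C+r*np.array([np.cos(phi),np.sin(phi)])),G+z],[np.pi,0,phi+np.pi/2],rate=rate)
E
python3 - <<'E'
from h import *
sp(-np.pi/2,0,50); sp(-np.pi/2,0,13,60)
print(telemetry.read_ft_force())
sp(-np.pi/2,38,13,60)
print(telemetry.read_ft_force(),telemetry.read_opening())
for phi in np.arange(-np.pi/2,1.05,.3)[1:]: sp(phi,38)
print(telemetry.read_ft_force(),telemetry.read_time_s(),telemetry.read_ee_pos())
look("pics/st1.png")
E
```

```text
[-0.01977075  0.18681263  0.3293094 ]
[ 0.07198872 -0.1736431  -0.57003859] 13.915631301527247
[-0.50150542  0.26298881  0.01263053] 13.5333 [563.86144217  88.91378543 152.01813685]
```

View pics/st1.png

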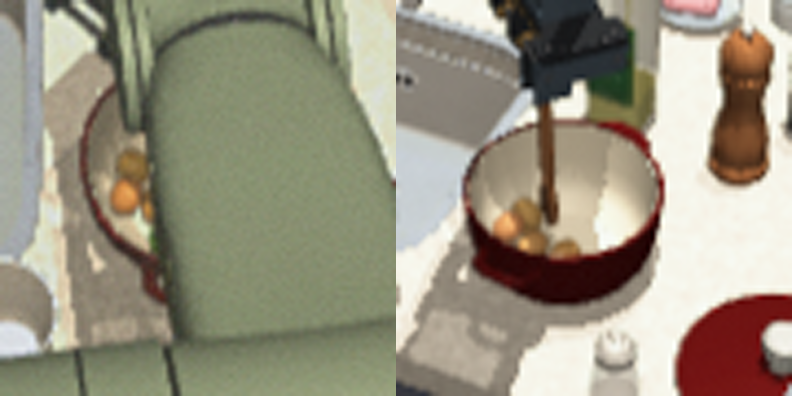

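The side view shows the potatoes clumped at the left/near side around crop px (505–565,210–250), with the sprouts hidden behind the near wall. I'll keep sweeping, then back off over the mug side and measure numerically by colour.

```bash
cat >> h.py <<'E'
def veg(im):
    hsv=cv2.cvtColor(im,cv2.COLOR_BGR2HSV); out={}
    for k,lo,hi in (("pot",(6,110,90),(24,255,255)),("spr",(38,110,50),(75,255,255))):
        m=cv2.inRange(hsv,lo,hi); n,l,st,ce=cv2.connectedComponentsWithStats(m)
        out[k]=[(*ray("top",*ce[i],20)[:2].round(),int(st[i,4])) for i in range(1,n) if st[i,4]>8 and np.hypot(*(ray("top",*ce[i],20)[:2]-C))<75]
    return out
def away():
    manip.line_to([*telemetry.read_ee_pos()[:2],G+120],rate=160)
    manip.line_to([425,215,G+135],[np.pi,0,1.7],rate=220)
E
python3 - <<'E'
from h import *
print(veg(cv2.imread("pics/top0.png")))
for phi in np.arange(1.2,2.0,.25): sp(phi,38)
sp(1.95,10); away()
im=read_camera("top"); cv2.imwrite("pics/v1.png",im); print(veg(im),telemetry.read_time_s())
E
```

```text
{'pot': [(np.float64(581.0), np.float64(72.0), 43), (np.float64(577.0), np.float64(39.0), 47), (np.float64(560.0), np.float64(98.0), 46), (np.float64(552.0), np.float64(19.0), 42)], 'spr': [(np.float64(528.0), np.float64(103.0), 36), (np.float64(520.0), np.float64(22.0), 32), (np.float64(502.0), np.float64(81.0), 34), (np.float64(499.0), np.float64(50.0), 34)]}
{'pot': [(np.float64(558.0), np.float64(32.0), 42), (np.float64(523.0), np.float64(50.0), 35)], 'spr': [(np.float64(582.0), np.float64(58.0), 37), (np.float64(522.0), np.float64(21.0), 75)]} 18.6417
```

```bash
python3 - <<'E'
from h import *
cv2.imwrite("pics/v1c.png",crop("top",225,175,180,120,4,cv2.imread("pics/v1.png")))
E
```

```text
(no output)
```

View pics/v1c.png

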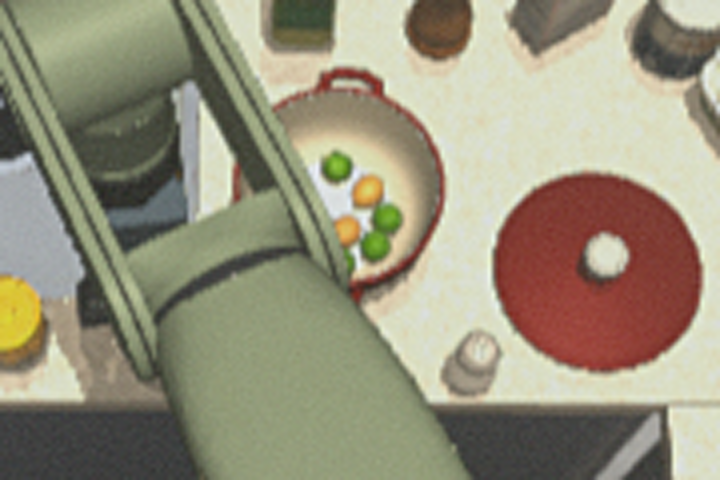

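The crop shows a potato at (368,190) and a sprout at (337,165) in the far half. In the near half are a potato at (345,230) and sprouts at (387,218), (375,245) and (345,262). The rest are behind the arm. It already looks mixed. I'll register that with the spoon tip in the pot, then make a second, opposite sweep and look from further aside.

```bash
cat >> h.py <<'E'
def away2():
    manip.line_to([*telemetry.read_ee_pos()[:2],G+120],rate=200)
    manip.line_to([375,310,G+125],[np.pi,0,1.92],rate=260)
E
python3 - <<'E'
from h import *
y=-.9+3*np.pi/2
manip.line_to([546,66,G+110],[np.pi,0,y],rate=220)
manip.line_to([546,66,G+36],rate=130); manip.hold(.15)
manip.line_to([546,66,G+13],rate=60)
print(telemetry.read_ft_force())
def q(phi,r,rate=90): manip.line_to([*(C+r*np.array([np.cos(phi),np.sin(phi)])),G+13],[np.pi,0,phi+3*np.pi/2],rate=rate)
for phi,r in ((-.9,34),(-1.2,38),(-1.5,38),(-1.8,38),(-2.1,38),(-2.3,37),(-2.2,15)): q(phi,r)
print(telemetry.read_ft_force())
away2()
im=read_camera("top"); cv2.imwrite("pics/v2.png",im); print(veg(im),telemetry.read_time_s(),telemetry.read_opening())
cv2.imwrite("pics/v2c.png",crop("top",225,175,180,120,4,im))
E
```

```text
[-0.10688124 -0.52181525 -0.18617399]
[-0.9155475   0.11920084 -0.10166423]
{'pot': [(np.float64(564.0), np.float64(95.0), 91), (np.float64(534.0), np.float64(76.0), 45), (np.float64(504.0), np.float64(29.0), 36)], 'spr': [(np.float64(582.0), np.float64(58.0), 38), (np.float64(524.0), np.float64(104.0), 34), (np.float64(503.0), np.float64(86.0), 37), (np.float64(503.0), np.float64(59.0), 37)]} 27.4333 13.778111930440135
```

View pics/v2c.png

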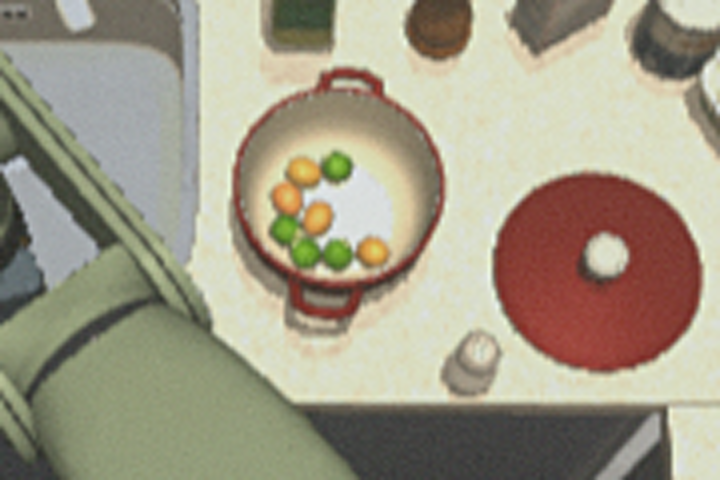

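The pot is fully visible now. Far half: potatoes at (303,170) and (287,195) and a sprout at (337,165). Near half: a potato at (373,250) and sprouts at (285,230), (304,252) and (338,254). Everything is well past the 3 mm margins. Next, the spoon goes back by retracing the pull-out.

```bash
python3 - <<'E'
from h import *
o=ori(-s,[.94,.34,0])
manip.line_to(tip+(G+125)*s+[0,0,30],o,rate=150)
manip.line_to(tip+(G+125)*s,rate=120)
f0=telemetry.read_ft_force()
for d in (90,60,30,12,2):
    manip.line_to(tip+(G+d)*s,rate=100); f=telemetry.read_ft_force()-f0; print(d,f.round(1))
    if np.linalg.norm(f)>8: break
hand.move_gripper(45); manip.hold(.2)
manip.line_to(tip+(G+85)*s,rate=130)
t=read_camera("top");d=read_camera("side")
cv2.imwrite("pics/back.png",np.hstack([crop("top",215,215,100,70,4,t),crop("side",195,180,100,70,4,d)]))
print(telemetry.read_time_s(),telemetry.read_ee_pos())
print([kin.ik([491,-162,z],[np.pi,0,w]) is not None for z in (27,200) for w in (0,1.57,2.3,3.1)])
E
```

```text
90 [ 0.3 -0.3 -0.8]
60 [ 0.   0.1 -0.4]
30 [0.1 0.5 0.3]
12 [-0.3  0.  -0.4]
2 [ 0.7  0.5 -0.6]
32.1417 [387.76830096 269.60674161 209.92866335]
[True, True, True, True, True, True, True, True]
```

View pics/back.png

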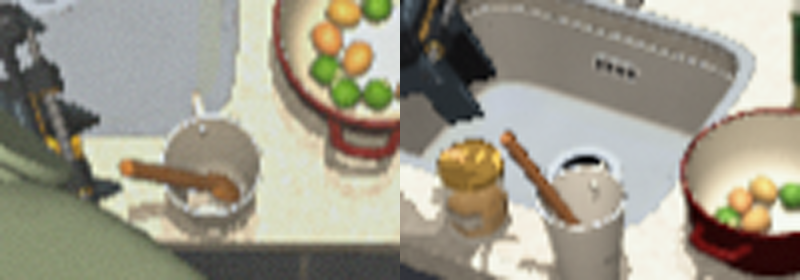

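The spoon is back in the mug: its handle top is at crop (125,165) and the bowl is inside. The mug has shifted only about 1 cm and is upright. Now the lid.

```bash
python3 - <<'E'
from h import *
o=[np.pi,0,0]
p=telemetry.read_ee_pos()
manip.line_to([p[0]+s[0]*60,p[1]+s[1]*60,p[2]+s[2]*60],rate=200)
manip.line_to([p[0]+s[0]*60,p[1]+s[1]*60,320],[np.pi,0,1.2],rate=250)
hand.move_gripper(64,force=40)
manip.move_ptp([491,-162,180],o)
im=read_camera("top"); im2=read_camera("side")
cv2.imwrite("pics/lidpre_t.png",im);cv2.imwrite("pics/lidpre_s.png",im2)
print(veg(im))
manip.line_to([491,-162,60],rate=150); manip.line_to([491,-162,27.5],rate=60)
print(telemetry.read_ft_force())
hand.move_gripper(20,force=40)
print(telemetry.read_opening(),telemetry.read_grip_force(),telemetry.read_time_s(),telemetry.read_ft_force())
# white mug rim centre check + spoon present
E
```

```text
{'pot': [(np.float64(563.0), np.float64(95.0), 89), (np.float64(534.0), np.float64(76.0), 44), (np.float64(504.0), np.float64(30.0), 34)], 'spr': [(np.float64(582.0), np.float64(59.0), 36), (np.float64(513.0), np.float64(95.0), 74), (np.float64(503.0), np.float64(59.0), 37)]}
[-0.08513435  0.01395306 -0.24488347]
32.966464735977645 40.00908645481104 38.1917 [-0.17453407  0.89072899  0.82517703]
```

```bash
python3 - <<'E'
from h import *
t0=telemetry.read_torque()
manip.line_to([491,-162,47],rate=40); manip.hold(.2)
print(telemetry.read_opening(),telemetry.read_ft_force().round(2),(telemetry.read_torque()-t0).round(3),telemetry.read_grip_force())
im=read_camera("side"); b=read_camera("top")
for n,i in (("top",b),("side",im)):
    h=cv2.cvtColor(i,cv2.COLOR_BGR2HSV); m=cv2.inRange(h,(0,120,40),(5,255,255))|cv2.inRange(h,(172,120,40),(180,255,255))
    k,l,st,ce=cv2.connectedComponentsWithStats(m)
    print(n,[(st[j],ce[j].round(1)) for j in range(1,k) if st[j,4]>250], proj(n,[491,-162,30]).round(1))
cv2.imwrite("pics/l_t.png",b);cv2.imwrite("pics/l_s.png",im)
# reference before
for n,f in (("top","pics/top0.png"),("side","pics/side0.png")):
    i=cv2.imread(f); c=tuple(int(x) for x in proj(n,[491,-162,52])); 
    print(n,c,[i[c[1]+dy,c[0]].tolist() for dy in range(-8,9,4)])
E
```

```text
32.60384888612995 [-0.52 -0.02 -4.03] [-0.263 -0.003  0.073] 39.9421187461121
top [] [374.9 240.7]
side [(array([266, 220,  45,  29, 300], dtype=int32), array([286. , 239.5])), (array([314, 245,  29,  34, 555], dtype=int32), array([326.2, 262.5]))] [337.4 261.9]
top (376, 238) [[49, 54, 127], [183, 206, 207], [201, 220, 216], [180, 203, 210], [50, 59, 120]]
side (337, 257) [[18, 20, 107], [164, 178, 194], [228, 236, 237], [105, 114, 117], [36, 39, 68]]
```

```bash
python3 - <<'E'
from h import *
F=[];Q=[]
for _ in range(10): F.append(telemetry.read_ft_force());Q.append(telemetry.read_torque());manip.hold(.01)
print(np.mean(F,0).round(2),np.mean(Q,0).round(3),telemetry.read_opening())
for n,f in (("top","pics/l_t.png"),("side","pics/l_s.png"),("side","pics/lidpre_s.png")):
    i=cv2.imread(f).astype(int); m=(i[...,2]-i[...,1]>35)&(i[...,2]>1.6*i[...,0])
    c=proj(n,[491,-162,10 if 'pre' in f else 30]).astype(int); print(f,c)
    for v in range(c[1]-28,c[1]+34,3): print(v,''.join('#' if m[v,u] else ('o' if i[v,u].min()>150 else '.') for u in range(c[0]-36,c[0]+37)))
E
```

```text
[ 0.07  0.02 -4.16] [-0.044  0.173  0.002] 32.44000785026111
pics/l_t.png [374 240]
212 ooooooooooooooooooooooooooooooooo........................................
215 ooooooooooooooooo.........oooooo............o............................
218 ooooooooooooooooo........................................................
221 ooooooooooooooooo........................................................
224 oooooooooooooooo.........................................................
227 ooooooooooooooo.#........................................................
230 ooooooooooooo.###........................................................
233 ......o......####........................................................
236 .........................................................................
239 .........................................................................
242 .........................................................................
245 .........................................................................
248 .........................................................................
25
[... 3248 characters left out ...]
73 ..........oooooo.###################.oooooooooooooooooooooooooooooo......
276 ....oo........ooooo.###############oooooooooooooooooooooooooooooooo......
279 ..................ooo....########.oooooooooooooooooooooooooooooooo.......
282 .........................ooo.ooooooooooooooooooooooooooooooooooooo.......
285 .....................oooooooooooooooooooooooooooooooooooooooooooo........
288 ........................ooo.oooooooooooooooooooooooooooooooooooo.........
291 ............................oooooooooooooooooooooooooooooooooooo.........
294 ..........................ooooooooooooooooooooooooooooooooooooo..........
297 .........................oooooooooooooooooooooooooooooooooooooo..........
```

```bash
python3 - <<'E'
from h import *
from scipy.optimize import least_squares
print(telemetry.read_opening())
a=np.linspace(0,2*np.pi,721); ring=np.c_[89*np.cos(a),89*np.sin(a),0*a+8-46]
def model(x,y,zk,pit,rol):
    P=ring@Ro.from_euler('xyz',[rol,pit,0]).as_matrix().T+[x,y,zk]; return np.array([proj("side",p) for p in P[::4]])
for f,zk in (("pics/lidpre_s.png",46),("pics/l_s.png",66)):
    i=cv2.imread(f).astype(float); g=cv2.GaussianBlur(i[...,2]-i[...,1]*1.0,(3,3),0)
    pts=[]
    R=(i[...,2]-i[...,1]>25)&(i[...,2]>1.5*i[...,0])
    R=R.astype(np.uint8); R[:,:300]=0;R[:240]=0
    k,l,st,ce=cv2.connectedComponentsWithStats(R); j=1+np.argmax(st[1:,4]); R=(l==j)
    for v in range(st[j,1]+4,st[j,1]+st[j,3]):
        us=np.where(R[v])[0]
        if len(us): pts.append((us[0]-.0,v))
    for u in range(318,336):
        vs=np.where(R[:,u])[0]
        if len(vs): pts.append((u,vs[-1]+.0))
    pts=np.array(pts,float)
    def res(p):
        m=model(p[0],-162,zk,p[1],0); c=m.mean(0)
        d=np.linalg.norm(m[None]-pts[:,None],axis=2); k=d.argmin(1)
        sg=np.sign(np.linalg.norm(pts-c,axis=1)-np.linalg.norm(m[k]-c,axis=1)); return sg*d.min(1)
    for q in ((491,0),):
        r=least_squares(res,q,loss='soft_l1',x_scale=[5,.05],diff_step=[1e-3,1e-1]); 
        grid=[(np.abs(res([491,t])).mean().round(2),round(float(res([491,t]).mean()),2)) for t in (-.15,-.1,-.05,0,.05,.1)]
        print(f,len(pts),r.x,np.abs(r.fun).mean(),grid)
E
```

```text
32.44000785026111Traceback (most recent call last):
  File "<stdin>", line 25, in <module>
    return func(*args, **kwargs)
    result = trf(vector_fun.fun, vector_fun.jac, x0, f0, J0, lb, ub, ftol, xtol,
                 gtol, max_nfev, x_scale, loss_function, tr_solver,
                 tr_options.copy(), verbose, callback=callback_wrapped)
    return trf_no_bounds(
        fun, jac, x0, f0, J0, ftol, xtol, gtol, max_nfev, x_scale,
        loss_function, tr_solver, tr_options, verbose, callback=callback)
    J = jac(x)
    self._update_jac()
    ~~~~~~~~~~~~~~~~^^
    self.J = self.jac_wrapped(xp_copy(self.x), f0=self.f)
             ~~~~~~~~~~~~~~~~^^^^^^^^^^^^^^^^^^^^^^^^^^^^
    J, dct = approx_derivative(
             ~~~~~~~~~~~~~~~~~^
        self.fun,
        ^^^^^^^^^
    ...<2 lines>...
        **self.finite_diff_options,
        ^^^^^^^^^^^^^^^^^^^^^^^^^^^
    )
    ^
    J, _nfev = _dense_difference(fun_wrapped, x0, f0, h,
               ~~~~~~~~~~~~~~~~~^^^^^^^^^^^^^^^^^^^^^^^^
                             use_one_sided, method,
                             ^^^^^^^^^^^^^^^^^^^^^^
                             mf)
                             ^^^
    df = [f_eval - f0 for f_eval in f_evals]
                                    ^^^^^^^
    f = np.atleast_1d(self.fun(x, *self.args, **self.kwargs))
                      ~~~~~~~~^^^^^^^^^^^^^^^^^^^^^^^^^^^^^^
    return np.atleast_1d(self.fun(x))
                         ~~~~~~~~^^^
    return self.f(x, *self.args, **self.kwargs)
           ~~~~~~^^^^^^^^^^^^^^^^^^^^^^^^^^^^^^
  File "<stdin>", line 21, in res
  File "<stdin>", line 6, in model
  File "h.py", line 9, in proj
    K,o,R=cam(n); q=K@(R.T@(np.asarray(p,float)-o)); return q[:2]/q[2]
          ~~~^^^
  File "h.py", line 5, in cam
    m=camera_model(n); return m["mtx"],m["origin"],Ro.from_euler('xyz',m["rotation"]).as_matrix()
ValueError: time passes only in moves, steps and waits
```

```bash
cat >> h.py <<'E'
import functools; cam=functools.lru_cache(None)(cam)
E
python3 - <<'E'
from h import *
a=np.linspace(0,2*np.pi,400); ring=np.c_[89*np.cos(a),89*np.sin(a),0*a+8-46]
K,o,Rc=cam("side")
def model(x,zk,pit):
    q=(ring@Ro.from_euler('y',pit).as_matrix().T+[x,-162,zk]-o)@Rc@K.T; return q[:,:2]/q[:,2:]
for f,zk in (("pics/lidpre_s.png",46),("pics/l_s.png",66)):
    i=cv2.imread(f).astype(float)
    R=((i[...,2]-i[...,1]>25)&(i[...,2]>1.5*i[...,0])).astype(np.uint8); R[:,:300]=0;R[:240]=0
    k,l,st,ce=cv2.connectedComponentsWithStats(R); j=1+np.argmax(st[1:,4]); R=(l==j)
    pts=[(np.where(R[v])[0][0]-.5,v) for v in range(st[j,1]+5,st[j,1]+st[j,3]-4)]+[(u,np.where(R[:,u])[0][-1]+.5) for u in range(322,334)]
    pts=np.array(pts,float); best=[]
    for dx in range(-12,13,2):
        for t in np.arange(-.2,.21,.02):
            m=model(491+dx,zk,t); best.append((np.linalg.norm(m[None]-pts[:,None],axis=2).min(1).mean().round(2),dx,round(t,2)))
    print(f,sorted(best)[:8],[b for b in best if b[1]==0][::2])
E
```

```text
pics/lidpre_s.png [(np.float64(0.6), 6, np.float64(0.1)), (np.float64(0.62), 6, np.float64(0.08)), (np.float64(0.62), 6, np.float64(0.12)), (np.float64(0.63), 6, np.float64(0.06)), (np.float64(0.65), 6, np.float64(0.14)), (np.float64(0.65), 8, np.float64(0.04)), (np.float64(0.66), 4, np.float64(0.16)), (np.float64(0.66), 8, np.float64(0.06))] [(np.float64(1.53), 0, np.float64(-0.2)), (np.float64(1.53), 0, np.float64(-0.16)), (np.float64(1.53), 0, np.float64(-0.12)), (np.float64(1.52), 0, np.float64(-0.08)), (np.float64(1.49), 0, np.float64(-0.04)), (np.float64(1.45), 0, np.float64(-0.0)), (np.float64(1.38), 0, np.float64(0.04)), (np.float64(1.3), 0, np.float64(0.08)), (np.float64(1.21), 0, np.float64(0.12)), (np.float64(1.1), 0, np.float64(0.16)), (np.float64(0.99), 0, np.float64(0.2))]
pics/l_s.png [(np.float64(0.29), 6, np.float64(0.04)), (np.float64(0.3), 6, np.float64(0.02)), (np.float64(0.3), 6, np.float64(0.06)), (np.float64(0.32), 6, np.float64(0.08)), (np.float64(0.32), 8, np.float64(-0.04)), (np.float64(0.32), 8, np.float64(-0.02)), (np.float64(0.32), 8, np.float64(-0.0)), (np.float64(0.32), 8, np.float64(0.02))] [(np.float64(1.2), 0, np.float64(-0.2)), (np.float64(1.2), 0, np.float64(-0.16)), (np.float64(1.2), 0, np.float64(-0.12)), (np.float64(1.2), 0, np.float64(-0.08)), (np.float64(1.18), 0, np.float64(-0.04)), (np.float64(1.13), 0, np.float64(-0.0)), (np.float64(1.08), 0, np.float64(0.04)), (np.float64(1.0), 0, np.float64(0.08)), (np.float64(0.89), 0, np.float64(0.12)), (np.float64(0.78), 0, np.float64(0.16)), (np.float64(0.74), 0, np.float64(0.2))]
```

Before and after the lift, the lid fits the same pose, so it is level and centred in the grip (lifted weight 4.1 N). Carrying it over and lowering under force watch.

```bash
python3 - <<'E'
from h import *
manip.line_to([491,-162,175],rate=130)
manip.line_to([539,61,175],rate=150)
print(telemetry.read_opening(),telemetry.read_ft_force().round(2),telemetry.read_time_s())
manip.line_to([539,61,126],rate=80)
f0=telemetry.read_ft_force()
z=126
while z>109:
    z-=1.5; manip.line_to([539,61,z],rate=25); f=telemetry.read_ft_force()-f0
    print(round(z,1),f.round(1))
    if f[2]>3.2: break
t=read_camera("top");d=read_camera("side");cv2.imwrite("pics/p_t.png",t);cv2.imwrite("pics/p_s.png",d)
print(telemetry.read_time_s(),telemetry.read_ee_pos(),telemetry.read_torque())
E
```

```text
32.47010133489979 [-0.61  0.77 -4.07] 42.0167
124.5 [ 0.7  1.1 -0.8]
123.0 [ 0.9  0.7 -0.9]
121.5 [-0.1  1.   0.5]
120.0 [ 1.   0.7 -0.9]
118.5 [ 1.6  0.4 -1.3]
117.0 [ 0.9  0.6 -0.1]
115.5 [-0.2  0.3 -1.8]
114.0 [ 0.3  0.8 -1. ]
112.5 [0.5 0.3 1.7]
111.0 [-2.1  0.8 10.5]
45.375 [539.37850367  61.03905031 112.60772316] [-0.08168614  0.60845313  0.0074596 ]
```

Contact came at TCP z of about 112.5, exactly the seated height. Releasing.

```bash
python3 - <<'E'
from h import *
manip.line_to([539,61,112.5],rate=25)
hand.move_gripper(60); manip.hold(.2)
manip.line_to([539,61,200],rate=100)
manip.line_to([440,-150,330],rate=250)
manip.hold(.5)
t=read_camera("top");d=read_camera("side");cv2.imwrite("pics/f_t.png",t);cv2.imwrite("pics/f_s.png",d)
print(telemetry.read_time_s())
for n,i in (("top",t),("side",d)):
    i=i.astype(int); m=(i[...,2]-i[...,1]>30)&(i[...,2]>1.5*i[...,0])
    c=proj(n,[539,61,100]).astype(int); print(n,c,"knob exp",proj(n,[539,61,137]).round(1))
    for v in range(c[1]-32,c[1]+38,2): print(v,''.join('#' if m[v,u] else ('o' if i[v,u].min()>140 else '.') for u in range(c[0]-36,c[0]+37)))
K=lambda i,n,p,r:(lambda c:[[int(np.argmax(0)) for _ in ()]])(0)
# spoon: brown pixels near mug in top view
h=cv2.cvtColor(t,cv2.COLOR_BGR2HSV); m=cv2.inRange(h,(3,90,40),(16,255,220)); ys,xs=np.where(m[245:270,235:285]); print("spoon px",len(xs),xs.min()+235,xs.max()+235,ys.min()+245,ys.max()+245)
E
```

```text
49.2667
top [309 219] knob exp [309.8 215.9]
187 oooooooooooooooooooo...............ooooooooooooooooooooo.##########.ooooo
189 oooooooooooooooooooooooooooooooooooooooooooooooooooooooooo.......oooooooo
191 ooooooooooooooooooooooooooooooooooooooooooooooooooooooooooooooooooooooooo
193 oooooooooooooooooooooooooooooooo.############oooooooooooooooooooooooooooo
195 ooooooooooooooooooooooooooooooo.######.#########ooooooooooooooooooooooooo
197 oooooooooooooooooooooooooo.#####################ooooooooooooooooooooooooo
199 oooooooooooooooooooooo.############################.ooooooooooooooooooooo
201 ooooooooooooooooooo.##################################.oooooooooooooooooo
203 ooooooooooooooooo.#######################################oooooooooooooooo
205 ooooooooooooooo.##########################################.oooooooooooooo
207 oooooooooooooo##############################################ooooooooooooo
209 ooooooooooooo################################################oooooooooooo
211 oooooooooooo.######################.oooo.#####################ooooooooooo
213 ooooooooooo######################oooo
[... 3771 characters left out ...]
###########################.....ooooooooooooooo
243 ooooooooooooooooo...###############################.......ooooooooooooooo
245 oooooooooooooooooo......#########################........oooooooooooooooo
247 ooooooooooooooooooo...........##############...........oooooooooooooooooo
249 oooooooooooooooooo..oo..............................ooooooooooooooooooooo
251 oooooooooooooooooo..ooooo........................oooooooooooooooooooooooo
253 oooooooooooooooooooo.oooooooo.............ooooooooooooooooooooooooooooooo
255 oooooooooooooooooooooooo.oo...ooooooooooooooooooooooooooooooooooooooooooo
257 ooooooooooooooooooooooooooooooooooooooooooooo.o..oooooooooooooooooooooooo
spoon px 126 245 274 255 265
```

```bash
python3 -c "
from rig import *
print(hand_in())"
```

```text
the job is handed in; nothing more can be done
None
```

I stirred the vegetables, stood the spoon back in the mug, set the lid on the pot and handed the job in at about 49 s; in the camera checks both halves held potatoes and sprouts and the lid sat centred and level, but the hand-in returned no verdict.

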